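# Set the medicine tray's divider to the green tab

### The arm

A 6-joint arm with a two-finger parallel gripper is mounted at the origin on the work surface. World frame = base frame: x ahead of the robot, y to its left, z up, the work surface at z = 0. Lengths are in m, angles in degrees, forces in N, time in s.
With the tool pointing down it reaches from about 0.4 to 0.825 m from the base axis. Payload 7 kg.
Tool frame: the origin (TCP) lies midway between the tips of the shut fingers; the grasp point (between the pads) lies 19 mm behind it; z points along the fingers, y is the direction in which the jaws open and shut (so a half turn about z gives the same grasp; the last joint's range is limited). The gripper opens to 88 mm and grips with 3 to 60 N. Pads are 19 mm wide; open, the fingers measure 130 mm over their backs; the gripper's body (78 mm by 193 mm) begins 47 mm behind the grasp point.
Start: joints at [-50.243, 20.546, 0.682, 0, -70.136, -16.507], TCP at [0.266, -0.62, 0.227] pointing down, gripper open.
Joint ranges: [-176.03, 176.03], [-82.01, 121.73], [-58.28, 71.71], [-173.87, 95.51], [-174.79, -0.11], [-173.66, 173.66]. Speed limits (degrees/s): [136.94, 136.94, 172.46, 180, 180, 180].

### API

Orientations are given as [roll, pitch, yaw] about the fixed x, y, z axes, in that order (R = Rz(yaw) Ry(pitch) Rx(roll)).
In Python, from plant import ctrl, snapshot gives the robot as it stands.
- The arm moves only by the shell command python3 -m pendant 'ROWS'. ROWS is JSON, a list of rows, each a list of 7 numbers: the shift along the tool's x, y, z in m, then the turn, a rotation vector about the tool's x, y, z in rad, then the opening, from -1 (shut) to 1 (fully open), so that 0 is half open. In form: [[x, y, z, ax, ay, az, jaw], ...]. A call has 1 to 12 rows; each row is the pose to reach, as a shift and turn from the pose commanded when the call began, along the tool's axes at that moment; what a row does not reach only later rows make up. A row lasts 1/8 s, in which the tool goes at most 62.5 mm and 10.7 degrees, less where a joint would pass 70% of its speed; a pose out of reach is approached as far as the arm can. A call with a gripper value outside its range is refused whole. The fingers move at their own pace and stop on an object; the grip force is fixed at half the most. Time passes only in rows, so rows that repeat a pose let the fingers close. It gives the time, the measured TCP pose, the force and the opening at its end, in the units of the state.
- ctrl.get_obs(): the state, without advancing time (a new reading comes with each control period).
- snapshot(name): name is "side" or "top" or "wrist"; returns a dict with "image" (420x560x3 uint8, blue, green, red), "mtx" (3x3 intrinsics, pixels), "eye" and "attitude" of the camera in the world; the wrist camera has in their place "tool_from_camera" (4x4, takes a point from camera to tool coordinates, whose origin is the TCP and whose axes are the flange's). Camera axes: x right, y up, looking along -z (the intrinsics and any distortion apply to the point x, -y, -z); pixel columns grow to the right and rows downward; lengths in m; the calibration is good to about 2 mm. A picture is of the moment at which its call begins: read the wrist's pose just before it. There is no depth.
- ctrl.close_job(): hands the job in, once; it reports no verdict.
The state is a dict: "clock": time; "joint_pos": joint angles; "qvel": joint speeds; "tau": joint torques, N m; "tool_pos": TCP position; "orientation": TCP orientation; "force": force on the tool from outside, world axes, zero at the start; "moment": the same for the moment, N m; "opening": finger opening in m.
Only numpy, scipy, OpenCV 4.12 (cv2) and the standard library are available. Lean on these libraries where they do the work, as an engineer would, in place of code of your own. Each camera call takes 0.05 s, during which the arm holds its last target.

### The job

Push the blue divider along the medicine tray with your fingertips until its pin drops into the notch at the green tab, then move the hand clear. Only push the divider: do not pinch it or touch the red pin knob, and leave the cartons, bottles and other things where they are.

Things in the scene. Friction and masses are not known exactly. Their poses are not given: they have to be found in the camera images.
- tray: white open medicine tray, fixed, 140 (x) x 350 (y) mm, walls 4 mm thick, 50 mm high; origin under its centre, y along its length (left as the robot sees it at yaw 0), x across it, away from the robot. An aluminium rail runs along its far (+x) wall, centred at x = 81 mm, 16 mm wide, top at z = 56 mm, with four V notches at y = -80, -40, +40 and +80 mm.
- divider (a joint): position of the blue divider along the tray's y axis, in m: 0 in the tray's middle, stops at -0.1 and +0.1, notches at -0.08, -0.04, 0.04 and 0.08; it starts between the middle two. Sliding friction about 3 N. From about 4 mm either side of a notch the sprung pin draws it in (the push force dips); about 11 N pushes it out again, so unwanted notches can be pushed through.
- divider_top (a point): middle of the top edge of the divider, an upright blue plate standing across the tray, 110 mm wide along the tray's x, 10 mm thick along y, from 12 to 112 mm above the table: its upper 62 mm stand clear above the tray walls and either flat face can be pushed there
- divider_mark (a point): point under the white pointer at the far end of the divider, in the plate's mid-plane, at x = 103 mm of the tray; it stands over a tab's origin when the divider is in that tab's notch
- pin (a joint): drop of the divider's sprung latch pin, in m: about 0.0007 while it rides on top of the rail, about 0.0047 when it has dropped fully into a notch, negative if pulled up
- pin_knob: red round knob, 15 mm across, 10 mm high, on top of the latch pin, over the rail at the far end of the divider (x = 81 mm of the tray), its top 97 mm above the table while the pin rides on the rail and 93 mm when dropped. Not to be touched. The origin is on the pin's axis, at table height while the pin rides on the rail
- face_left: the divider's +y half, with the flat face that is pushed to move it toward -y (the plate's face lies 5 mm from its mid-plane); origin at table height in the middle of the plate's width, in its mid-plane
- face_right: the divider's -y half, with the flat face that is pushed to move it toward +y (the plate's face lies 5 mm from its mid-plane); origin as for face_left
- tab_green: green tab, 22 x 20 x 10 mm, on the ledge outside the rail, its middle level with the wanted notch (any of the four); origin under its centre, 42 mm above the table, axes along the tray's. The other three notches have grey tabs of the same shape.
- carton_left: white and orange medicine carton, 85 x 40 x 25 mm, lying loose in the tray's left end, clear of the divider's whole travel; origin under its centre
- carton_right: white and blue medicine carton, 85 x 40 x 30 mm, lying loose in the tray's right end, clear of the divider's whole travel; origin under its centre
- pill_bottle: amber bottle with white cap, 42 mm across, 75 mm high, standing on the table on the robot's side of the tray; origin under its centre
- dose_cup: small white dosing cup, 36 mm across, 35 mm high, standing on the table on the robot's side of the tray; origin under its centre
- jar: white jar with blue lid, 60 mm across, 80 mm high, on the left of the table; origin under its centre
- carton_tall: standing white and green carton, 50 x 60 x 110 mm, on the right of the table; origin under its centre
- tape_roll: yellow ring of tape, 70 mm across, 22 mm high, lying on the left of the table; origin under its centre

How it is judged:
By the outcome, as a careful person would: the job done as asked, in the order asked, and still so for the second after the job is handed in, with the robot touching nothing.
It also fails if it takes over 38 s, if anything falls off the work surface, if the arm or the gripper's body presses on something with over 40 N, if the wrist force passes 120 N, or if a joint passes its speed limit or range.

## Working session

There is one attempt and no reset: what is moved stays moved. The work goes in short steps, Python scripts to look and compute and a shell command to move; the robot and the scene stay as the last step left them, time stands still between calls to the robot, and variables do not carry over. Pictures are saved under pics/ and viewed, and the job is handed in when it is done.

```bash
mkdir -p pics; ls; python3 - <<'E'
from plant import ctrl, snapshot
import cv2
o=ctrl.get_obs();print(o)
for n in("top","side","wrist"):
    s=snapshot(n);cv2.imwrite(f"pics/{n}0.png",s["image"])
    print(n,{k:v for k,v in s.items() if k!="image"})
E
```

```text
pics
{'clock': 0.0, 'joint_pos': array([-5.02439748e+01,  2.05894832e+01,  6.35960638e-01, -1.98770363e-02,
       -7.01356881e+01, -1.65078122e+01]), 'qvel': array([-0.0183555 ,  0.03992416,  0.09385368, -0.2124877 ,  0.08165519,
       -0.05893376]), 'tau': array([ 1.64564262e-04, -5.82720351e+01,  2.93057871e+01,  6.99727580e+00,
        6.86119020e-03, -1.83726147e-04]), 'tool_pos': array([ 0.26623621, -0.6197654 ,  0.22566209]), 'orientation': array([ 1.79909157e+02, -7.43546055e-03, -1.56758550e+02]), 'force': array([ 0.46097673, -0.90506885,  0.31354588]), 'moment': array([-0.05488572,  0.0289795 ,  0.02637264]), 'opening': 0.08772783370028882}
top {'mtx': array([[495.563135  ,   0.        , 283.48114629],
       [  0.        , 495.563135  , 208.36605759],
       [  0.        ,   0.        ,   1.        ]]), 'eye': array([ 0.39459095, -0.00839687,  1.36005363]), 'attitude': array([  6.93076344,   0.42269102, -91.09705022])}
side {'mtx': array([[395.60072859,   0.        , 266.98018973],
       [  0.        , 395.60072859, 212.97580607],
       [  0.        ,   0.        ,   1.        ]]), 'eye': array([0.2860366 , 0.62435013, 0.70799531]), 'attitude': array([  49.07101491,    0.37736328, -156.97665455])}
wrist {'mtx': array([[320.73582378,   0.        , 275.38092541],
       [  0.        , 320.73582378, 206.31770122],
       [  0.        ,   0.        ,   1.        ]]), 'tool_from_camera': array([[-1.12312071e-03,  9.52164334e-01,  3.05584390e-01,
         8.24940436e-02],
       [ 9.99999212e-01,  1.24087546e-03, -1.91101145e-04,
         5.14338933e-04],
       [-5.61151865e-04,  3.05583935e-01, -9.52164977e-01,
        -1.58317228e-01],
       [ 0.00000000e+00,  0.00000000e+00,  0.00000000e+00,
         1.00000000e+00]])}
```

View pics/top0.png

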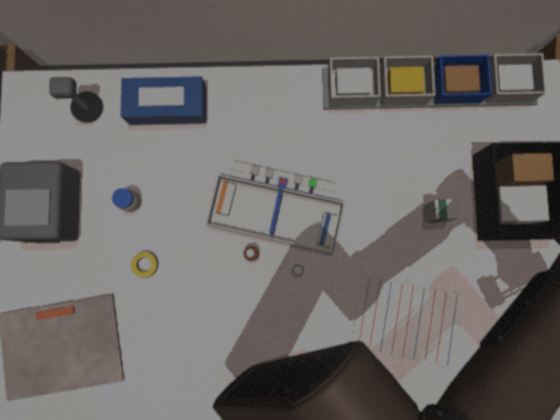

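View pics/side0.png

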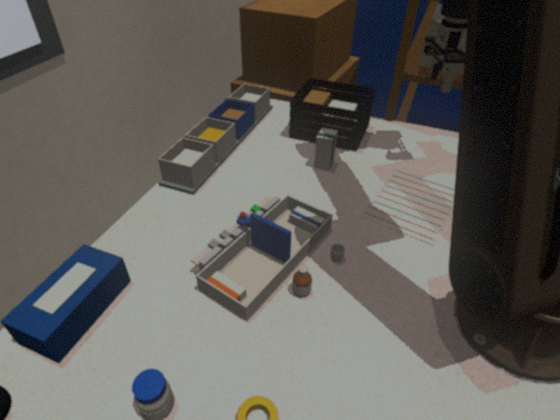

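The top view shows the tray, with the divider at about (278,208) and the green tab at (313,182), at the right end. I'll enlarge it and measure.

```bash
cat > h.py <<'E'
import numpy as np,cv2
from scipy.spatial.transform import Rotation as R
from plant import ctrl,snapshot
def cam(s,o=None):
    if "eye" in s: return s["eye"],R.from_euler("xyz",s["attitude"],degrees=True).as_matrix()
    T=np.eye(4);T[:3,:3]=R.from_euler("xyz",o["orientation"],degrees=True).as_matrix();T[:3,3]=o["tool_pos"]
    T=T@s["tool_from_camera"];return T[:3,3],T[:3,:3]
def toplane(s,px,z,o=None):
    e,A=cam(s,o);K=s["mtx"];u,v=px
    d=A@np.array([(u-K[0,2])/K[0,0],-(v-K[1,2])/K[1,1],-1]);return e+d*(z-e[2])/d[2]
def proj(s,P,o=None):
    e,A=cam(s,o);c=A.T@(np.array(P)-e);K=s["mtx"]
    return np.array([K[0,2]+K[0,0]*c[0]/-c[2],K[1,2]+K[1,1]*-c[1]/-c[2]])
E
python3 - <<'E'
from h import *
im=cv2.imread("pics/top0.png")[145:285,190:360]
cv2.imwrite("pics/topz0.png",cv2.resize(im,None,fx=4.4,fy=4.2,interpolation=cv2.INTER_CUBIC))
im=cv2.imread("pics/side0.png")[180:320,185:345]
cv2.imwrite("pics/sidez0.png",cv2.resize(im,None,fx=4.2,fy=4.2,interpolation=cv2.INTER_CUBIC))
for n in ("top","side"):
    im=cv2.imread(f"pics/{n}0.png");h=cv2.cvtColor(im,cv2.COLOR_BGR2HSV)
    for c,lo,hi in(("green",(45,120,80),(75,255,255)),("blue",(105,110,60),(130,255,255)),("red",(165,110,60),(180,255,255))):
        m=cv2.inRange(h,lo,hi);k,l,st,ce=cv2.connectedComponentsWithStats(m)
        for i in range(1,k):
            if st[i,4]>8 and 200<ce[i,0]<350 and 150<ce[i,1]<300: print(n,c,st[i],ce[i])
E
```

```text
top green [310 179   6   7  37] [312.43243243 182.08108108]
top blue [270 183  16  50 158] [276.76582278 206.74683544]
top blue [324 215   6  15  40] [326.35 222.  ]
top red [280 179   5   5  12] [282.         181.08333333]
side green [252 205   9   6  32] [255.46875 207.8125 ]
side blue [252 213  38  22 138] [270.05072464 223.21014493]
side blue [293 212  12   6  20] [298.2 214.3]
side blue [238 217  12   6  45] [244.2        220.11111111]
```

View pics/topz0.png

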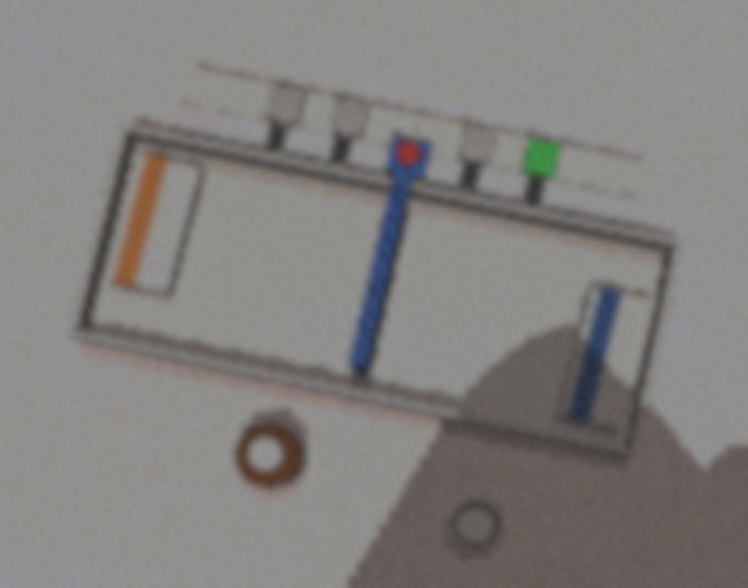

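View pics/sidez0.png

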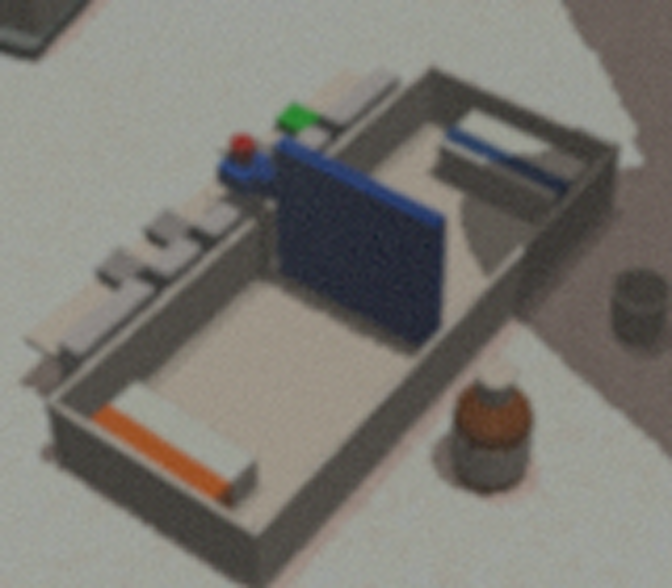

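View pics/wrist0.png

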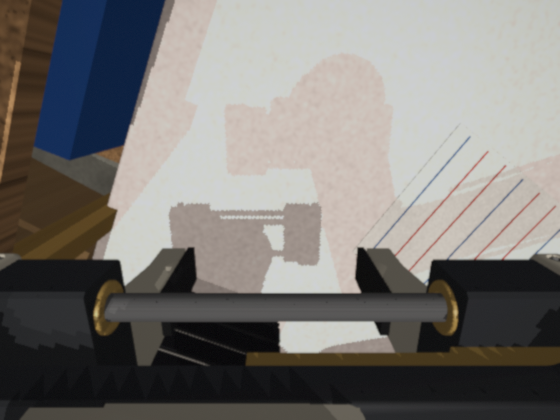

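```bash
python3 - <<'E'
from h import *
s=snapshot("top");d=snapshot("side")
f=lambda x,y:((x+.5)/4.4+190-.5,(y+.5)/4.2+145-.5)
C=[toplane(s,f(*p),.05)[:2] for p in((132,125),(672,240),(628,458),(80,335))]
print("corners",np.round(C,4), [np.linalg.norm(C[i]-C[(i+1)%4]) for i in range(4)])
c=np.mean(C,0);yv=(C[0]-C[1])+(C[3]-C[2]);yv/=np.linalg.norm(yv);xv=np.array([yv[1],-yv[0]])
print("centre",c,"yaw",np.degrees(np.arctan2(xv[1],xv[0])))
def loc(P):q=P[:2]-c;return np.round([q@xv,q@yv],4)
g=lambda x,y:((x+.5)/4.2+185-.5,(y+.5)/4.2+180-.5)
print("green",loc(toplane(s,(312.43,182.08),.052)),loc(toplane(d,(255.47,207.8),.050)))
for n,p in(("t+80",(288,105)),("t+40",(350,112)),("t-40",(478,145))):print(n,loc(toplane(s,f(*p),.052)))
print("knob",loc(toplane(s,(282,181.1),.097)),loc(toplane(d,g(242,143),.095)))
print("div",[loc(toplane(s,f(*p),.112)) for p in((405,180),(361,366))],[loc(toplane(d,g(*p),.112)) for p in((281,142),(443,216))])
for n,p,z in(("bottle",(269,453),.075),("cup",(474,525),.035)):print(n,loc(toplane(s,f(*p),z)),toplane(s,f(*p),z))
print("jar,tall,tape",toplane(s,(123,198),.08),toplane(s,(438,210),.11),toplane(s,(145,264),.02))
E
```

```text
corners [[ 0.6495  0.1681]
 [ 0.5686 -0.159 ]
 [ 0.4313 -0.1281]
 [ 0.5152  0.2   ]] [np.float64(0.33691581159529216), np.float64(0.1406799134849372), np.float64(0.3386030335229758), np.float64(0.13799448591440555)]
centre [0.54114034 0.02027252] yaw -14.113741047594358
green [ 0.104  -0.0778] [ 0.103  -0.0772]
t+80 [0.1026 0.0797]
t+40 [0.1067 0.0417]
t-40 [ 0.1033 -0.0391]
knob [ 0.0807 -0.0002] [ 0.0807 -0.0006]
div [array([ 0.0619, -0.0038]), array([-0.054 , -0.0047])] [array([0.0509, 0.0005]), array([-0.0534, -0.0041])]
bottle [-0.116   0.0375] [0.43778466 0.08490471 0.075     ]
cup [-0.1317 -0.0904] [ 0.3914058  -0.03533863  0.035     ]
jar,tall,tape [0.58606217 0.41713742 0.08      ] [ 0.5346788  -0.39352591  0.11      ] [0.41423046 0.37411298 0.02      ]
```

```bash
python3 -m pendant '[[-0.02,0.02,0,0,0,-0.03,-1],[-0.055,0.055,0,0,0,-0.1,-1],[-0.1,0.097,0,0,0,-0.18,-1],[-0.145,0.14,0,0,0,-0.26,-1],[-0.19,0.184,0,0,0,-0.34,-1],[-0.235,0.228,0,0,0,-0.42,-1],[-0.28,0.272,0,0,0,-0.5,-1],[-0.325,0.316,0,0,0,-0.58,-1],[-0.37,0.36,0,0,0,-0.66,-1],[-0.41,0.399,0,0,0,-0.72,-1],[-0.44,0.428,0,0,0,-0.78,-1],[-0.46,0.447,0,0,0,-0.82,-1]]'
```

```text
clock: 1.75
tool_pos: [0.5131, -0.0259, 0.2266]
orientation: [-180.0, 0.0, -109.6]
force: [-0.7, -0.8, -0.5]
opening: 0.0003
```

```bash
python3 -m pendant '[[-0.04,-0.002,0,0,0,-0.04,-1],[-0.085,-0.004,0,0,0,-0.08,-1],[-0.113,-0.005,0,0,0,-0.096,-1],[-0.113,-0.005,0,0,0,-0.096,-1]]'; python3 - <<'E'
from h import *
o=ctrl.get_obs();w=snapshot("wrist");cv2.imwrite("pics/w1.png",w["image"])
s=snapshot("top");cv2.imwrite("pics/t1.png",cv2.resize(s["image"][145:285,190:360],None,fx=4.4,fy=4.2))
import pickle;pickle.dump((o,w),open("w1.pkl","wb"))
c=np.array([.54114,.02027]);a=np.radians(-14.1)
xv=np.array([np.cos(a),np.sin(a)]);yv=np.array([-np.sin(a),np.cos(a)])
print((o["tool_pos"][:2]-c)@xv,(o["tool_pos"][:2]-c)@yv,o["orientation"])
E
```

```text
clock: 2.25
tool_pos: [0.5559, 0.0782, 0.2261]
orientation: [180.0, -0.0, -104.2]
force: [-1.0, 0.6, 0.1]
opening: 0.0003
0.00021862761457364116 0.05976698187170112 [ 1.79965947e+02 -2.81779656e-02 -1.04167267e+02]
```

View pics/w1.png

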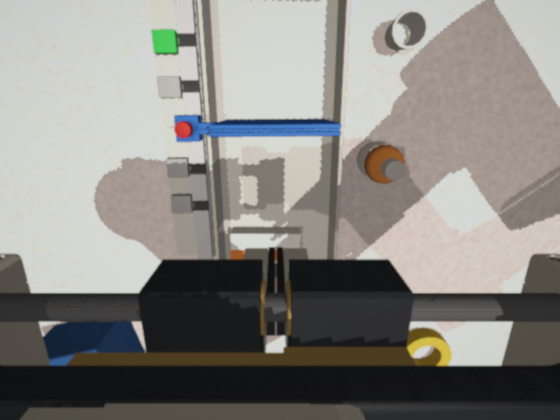

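The wrist view shows the green tab at (165,41), the knob at (184,129) and the plate's top edge on about row 128 from x=205 to 340. The bottle is at (385,165), clear of the path. I'll compare positions from this view with the first ones.

```bash
python3 - <<'E'
from h import *;import pickle
o,w=pickle.load(open("w1.pkl","rb"))
c=np.array([.54114,.02027]);a=np.radians(-14.1)
xv=np.array([np.cos(a),np.sin(a)]);yv=np.array([-np.sin(a),np.cos(a)])
loc=lambda P:np.round([(P[:2]-c)@xv,(P[:2]-c)@yv],4)
for n,p,z in(("green",(165,41),.052),("g-40",(170,87),.052),("g40",(177,168),.052),("g80",(182,205),.052),("knob",(184,129),.097),("plateL",(208,128),.112),("plateR",(340,129),.112),("wallfar",(212,250),.05),("wallfar2",(197,5),.05)):print(n,loc(toplane(w,p,z,o)))
print(cv2.cvtColor(w["image"],cv2.COLOR_BGR2HSV)[118:140,270])
E
```

```text
green [ 0.1031 -0.0782]
g-40 [ 0.1026 -0.0379]
g40 [0.1034 0.0417]
g80 [0.1019 0.0824]
knob [ 0.0801 -0.0014]
plateL [ 0.056  -0.0033]
plateR [-0.0532 -0.0022]
wallfar [0.0731 0.1371]
wallfar2 [ 0.0714 -0.1081]
[[ 45   5 195]
 [103  17 132]
 [110 140  82]
 [109 192  77]
 [109 193  78]
 [109 190  90]
 [108 179 137]
 [107 167 182]
 [107 163 195]
 [107 166 192]
 [107 171 182]
 [108 164 179]
 [107 160 187]
 [108 165 176]
 [107 170 181]
 [107 162 195]
 [107 159 196]
 [108 128 191]
 [109  45 192]
 [ 70   4 208]
 [ 40   7 217]
 [ 43   8 218]]
```

```bash
python3 -m pendant '[[0,0,0.03,0,0,0,-1],[0,0,0.075,0,0,0,-1],[0,0,0.12,0,0,0,-1],[0,0,0.147,0,0,0,-1],[0.01,0,0.147,0,0,0,-1],[0.025,0,0.147,0,0,0,-1],[0.035,0,0.147,0,0,0,-1],[0.039,0,0.147,0,0,0,-1],[0.039,0,0.147,0,0,0,-1]]'; python3 - <<'E'
from h import *
s=snapshot("side");cv2.imwrite("pics/s2.png",cv2.resize(s["image"][100:320,160:380],None,fx=2.7,fy=2.7))
E
```

```text
clock: 3.48
tool_pos: [0.5462, 0.0387, 0.0802]
orientation: [-179.9, 0.0, -104.3]
force: [0.9, 0.0, -0.9]
opening: 0.0005
```

View pics/s2.png

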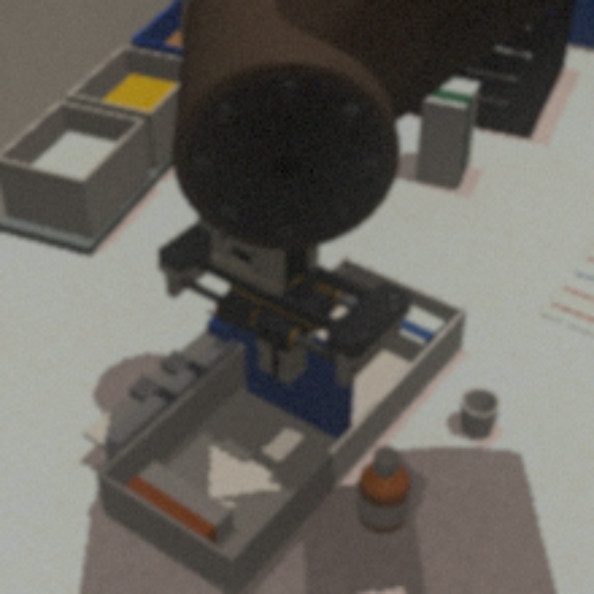

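Fingertips are in front of the +y face, clear of the bottle and the knob. Pushing now.

```bash
python3 -m pendant '[[0.003,0,0,0,0,0,-1],[0.006,0,0,0,0,0,-1],[0.01,0,0,0,0,0,-1],[0.014,0,0,0,0,0,-1],[0.018,0,0,0,0,0,-1],[0.022,0,0,0,0,0,-1],[0.026,0,0,0,0,0,-1],[0.03,0,0,0,0,0,-1]]';python3 -m pendant '[[0.004,0,0,0,0,0,-1],[0.008,0,0,0,0,0,-1]]';python3 -m pendant '[[0.002,0,0,0,0,0,-1],[0.004,0,0,0,0,0,-1]]';python3 -m pendant '[[0.002,0,0,0,0,0,-1],[0.004,0,0,0,0,0,-1]]'; python3 -m pendant '[[0.002,0,0,0,0,0,-1],[0.004,0,0,0,0,0,-1]]'
```

```text
clock: 4.53
tool_pos: [0.539, 0.0108, 0.0795]
orientation: [-180.0, 0.1, -104.2]
force: [0.4, 5.4, -0.8]
opening: 0.0009
clock: 4.78
tool_pos: [0.5372, 0.0033, 0.0795]
orientation: [-179.9, 0.1, -104.2]
force: [-0.0, 7.6, -1.0]
opening: 0.0001
clock: 5.03
tool_pos: [0.5354, -0.002, 0.0795]
orientation: [180.0, -0.0, -104.3]
force: [-0.2, 0.4, 0.3]
opening: 0.0003
clock: 5.28
tool_pos: [0.5349, -0.0042, 0.0795]
orientation: [-180.0, 0.1, -104.3]
force: [-2.0, 13.5, -0.6]
opening: 0.0006
clock: 5.52
tool_pos: [0.534, -0.0077, 0.0795]
orientation: [-180.0, 0.2, -104.3]
force: [-1.7, 11.5, 0.1]
opening: 0.0004
```

The force dipped at TCP y≈-0.002 and then rose to 13.5 N, which matches the -40 notch. I'll push through it.

```bash
python3 -m pendant '[[0.003,0,0,0,0,0,-1],[0.006,0,0,0,0,0,-1],[0.009,0,0,0,0,0,-1],[0.012,0,0,0,0,0,-1],[0.016,0,0,0,0,0,-1],[0.019,0,0,0,0,0,-1],[0.022,0,0,0,0,0,-1],[0.024,0,0,0,0,0,-1]]'; python3 - <<'E'
from h import *
o=ctrl.get_obs();w=snapshot("wrist");cv2.imwrite("pics/w3.png",w["image"])
c=np.array([.54114,.02027]);a=np.radians(-14.1)
yv=np.array([-np.sin(a),np.cos(a)])
print((o["tool_pos"][:2]-c)@yv)
E
```

```text
clock: 6.52
tool_pos: [0.5279, -0.0324, 0.0795]
orientation: [-180.0, 0.0, -104.3]
force: [0.1, 4.4, -0.9]
opening: -0.0
-0.05430095088733542
```

View pics/w3.png

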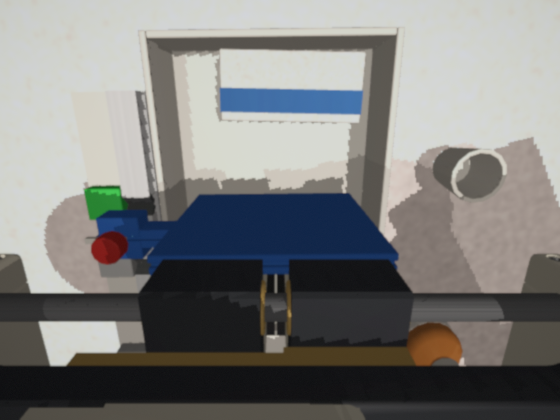

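The divider is short of the green tab: pointer bracket at about (122,220), tab at (104,203). About 10 mm remain, so I'll use fine steps and watch for the force dip.

```bash
for i in 1; do python3 -m pendant '[[0.002,0,0,0,0,0,-1],[0.004,0,0,0,0,0,-1]]'; done; python3 -m pendant '[[0.001,0,0,0,0,0,-1],[0.001,0,0,0,0,0,-1]]'; python3 -m pendant '[[0.001,0,0,0,0,0,-1],[0.001,0,0,0,0,0,-1]]'
```

```text
clock: 6.82
tool_pos: [0.5268, -0.0368, 0.0796]
orientation: [-180.0, -0.0, -104.3]
force: [2.3, 3.2, -2.5]
opening: 0.0003
clock: 7.08
tool_pos: [0.526, -0.0382, 0.0795]
orientation: [180.0, -0.0, -104.3]
force: [0.5, 0.0, 0.6]
opening: 0.0005
clock: 7.32
tool_pos: [0.5261, -0.0388, 0.0796]
orientation: [180.0, -0.0, -104.3]
force: [-0.2, -0.2, 0.0]
opening: 0.0002
```

The force has dropped to zero, so the pin seems to have drawn it in. I'll feel for the wall gently, 1 mm at a time.

```bash
python3 -m pendant '[[0.001,0,0,0,0,0,-1],[0.001,0,0,0,0,0,-1]]';python3 -m pendant '[[0.001,0,0,0,0,0,-1],[0.001,0,0,0,0,0,-1]]'; python3 - <<'E'
from h import *
w=snapshot("wrist");cv2.imwrite("pics/w4.png",w["image"])
E
```

```text
clock: 7.58
tool_pos: [0.5259, -0.0396, 0.0796]
orientation: [180.0, -0.0, -104.3]
force: [0.7, -0.7, -0.0]
opening: 0.0009
clock: 7.82
tool_pos: [0.5257, -0.0406, 0.0795]
orientation: [180.0, -0.0, -104.3]
force: [0.5, 0.5, -0.6]
opening: 0.0005
```

View pics/w4.png

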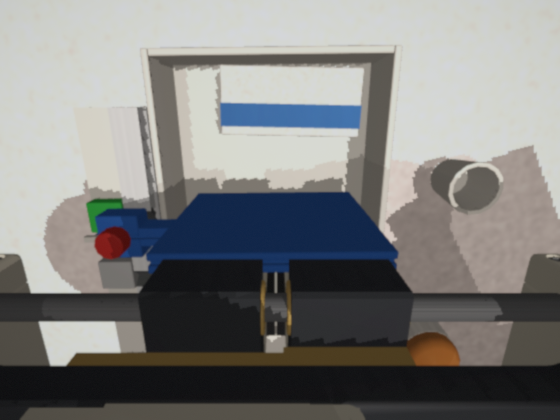

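```bash
python3 -m pendant '[[0.001,0,0,0,0,0,-1],[0.001,0,0,0,0,0,-1]]';python3 -m pendant '[[0.001,0,0,0,0,0,-1],[0.001,0,0,0,0,0,-1]]'
```

```text
clock: 8.12
tool_pos: [0.5255, -0.0415, 0.0796]
orientation: [-180.0, 0.0, -104.3]
force: [-0.1, -1.1, 0.2]
opening: 0.0007
clock: 8.38
tool_pos: [0.5254, -0.042, 0.0796]
orientation: [-180.0, 0.0, -104.3]
force: [-0.0, 4.9, 0.2]
opening: 0.0007
```

Contact returns with 4.9 N at 39–40 mm past the first notch, so it is seated. I'll back off, lift, and check.

```bash
python3 -m pendant '[[-0.005,0,0,0,0,0,-1],[-0.02,0,0,0,0,0,-1],[-0.045,0,0,0,0,0,-1],[-0.06,0,0,0,0,0,-1],[-0.06,0,-0.03,0,0,0,-1],[-0.06,0,-0.08,0,0,0,-1],[-0.08,0,-0.13,0,0,0,-1],[-0.11,0,-0.16,0,0,0,-1],[-0.13,0,-0.17,0,0,0,-1],[-0.13,0,-0.17,0,0,0,-1]]'; python3 - <<'E'
from h import *
import pickle
o=ctrl.get_obs();w=snapshot("wrist");cv2.imwrite("pics/w5.png",w["image"]);pickle.dump((o,w),open("w5.pkl","wb"))
s=snapshot("side");cv2.imwrite("pics/s5.png",cv2.resize(s["image"][180:320,185:345],None,fx=4.2,fy=4.2,interpolation=cv2.INTER_CUBIC))
pickle.dump(s,open("s5.pkl","wb"))
E
```

```text
clock: 9.62
tool_pos: [0.5574, 0.085, 0.2494]
orientation: [180.0, 0.0, -104.2]
force: [0.0, 0.1, -1.3]
opening: 0.0001
```

View pics/w5.png

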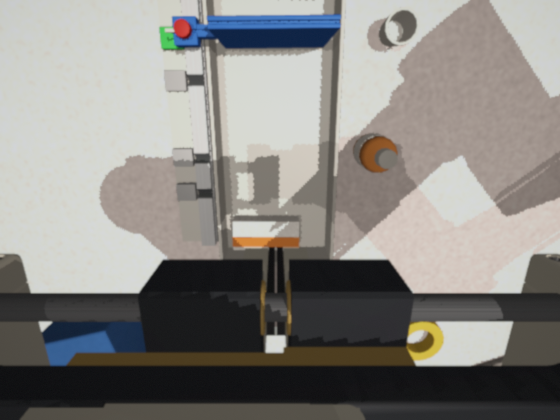

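View pics/s5.png

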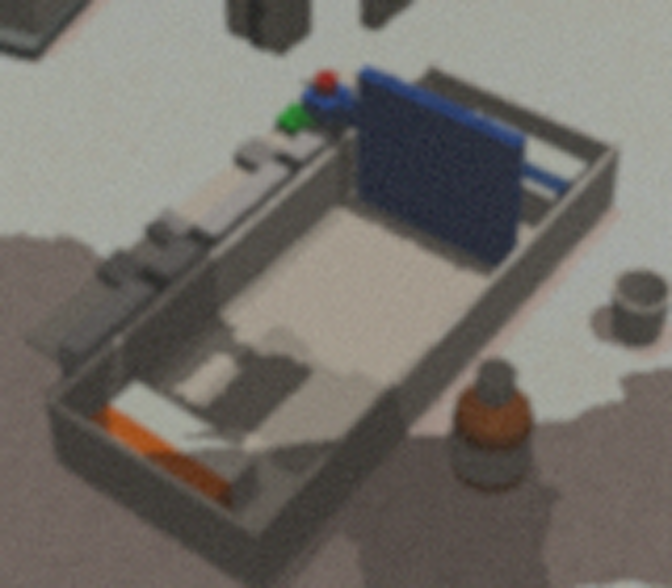

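The wrist view has the knob at (183,29) beside the green tab (170,38). The cartons, cup and bottle stand as before.

```bash
python3 - <<'E'
from h import *;import pickle
o,w=pickle.load(open("w5.pkl","rb"));s=pickle.load(open("s5.pkl","rb"))
c=np.array([.54114,.02027]);a=np.radians(-14.1)
xv=np.array([np.cos(a),np.sin(a)]);yv=np.array([-np.sin(a),np.cos(a)])
loc=lambda P:np.round([(P[:2]-c)@xv,(P[:2]-c)@yv],4)
h=cv2.cvtColor(w["image"],cv2.COLOR_BGR2HSV)
m=cv2.inRange(h,(172,150,80),(180,255,255))|cv2.inRange(h,(0,190,80),(4,255,255));k,l,st,ce=cv2.connectedComponentsWithStats(m)
print(st[1:],ce[1:])
for n,p,z in(("g-40",(176,80.5),.052),("g40",(183,157),.052),("g80",(187,191.5),.052),("plateR",(340,18),.112),("plateR",(208,20),.112)):print(n,loc(toplane(w,p,z,o)))
for i in range(1,k):
  if st[i,4]>60:print("knob",loc(toplane(w,ce[i],.093,o)),loc(toplane(w,ce[i],.097,o)))
g=lambda x,y:((x+.5)/4.2+185-.5,(y+.5)/4.2+180-.5)
for z in(.091,.095):print("knob side",loc(toplane(s,g(325,81),z)))
print("div side",[loc(toplane(s,g(*p),.112)) for p in((364,70),(521,140))])
E
```

```text
[[174  21   4   8  16]
 [178  20   2   1   2]
 [183  20   7   7   8]
 [175  28  16  10  33]
 [176  30   1   1   1]] [[175.5         25.        ]
 [178.5         20.        ]
 [186.375       22.625     ]
 [184.96969697  34.15151515]
 [176.          30.        ]]
g-40 [ 0.1028 -0.0382]
g40 [0.1027 0.041 ]
g80 [0.1017 0.0806]
plateR [-0.0527 -0.0816]
plateR [ 0.0549 -0.0804]
knob side [ 0.0802 -0.0763]
knob side [ 0.0771 -0.0724]
div side [array([ 0.0522, -0.0773]), array([-0.0534, -0.0792])]
```

Position matches the notch to about 2 mm. I'll take one more wrist view closer to the knob, at a safe height, to check the pin drop.

```bash
python3 -m pendant '[[0.02,0,0,0,0,0,-1],[0.045,0,0,0,0,0,-1],[0.06,0,0,0,0,0,-1],[0.06,0,0,0,0,0,-1],[0.06,0,0,0,0,0,-1]]'; python3 - <<'E'
from h import *
import pickle
o=ctrl.get_obs();w=snapshot("wrist");pickle.dump((o,w),open("w6.pkl","wb"))
cv2.imwrite("pics/w6.png",cv2.resize(w["image"][60:180,130:290],None,fx=4.8,fy=4.8,interpolation=cv2.INTER_CUBIC))
o,w=pickle.load(open("w1.pkl","rb"));
cv2.imwrite("pics/w1z.png",cv2.resize(w["image"][80:200,130:290],None,fx=4.8,fy=4.8,interpolation=cv2.INTER_CUBIC))
o,w=pickle.load(open("w5.pkl","rb"));
cv2.imwrite("pics/w5z.png",cv2.resize(w["image"][0:120,130:290],None,fx=4.8,fy=4.8,interpolation=cv2.INTER_CUBIC))
E
```

```text
clock: 10.35
tool_pos: [0.5426, 0.025, 0.2497]
orientation: [-180.0, 0.0, -104.3]
force: [-0.7, -0.3, 0.6]
opening: 0.0007
```

View pics/w6.png

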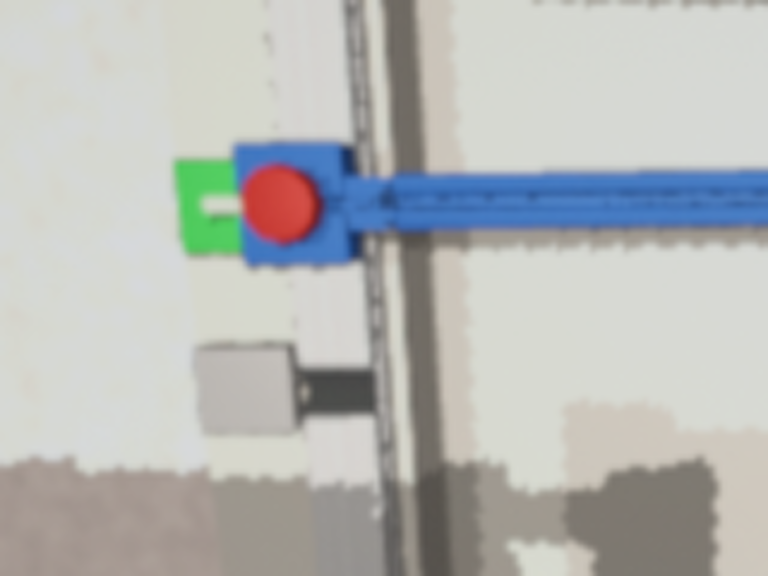

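View pics/w1z.png

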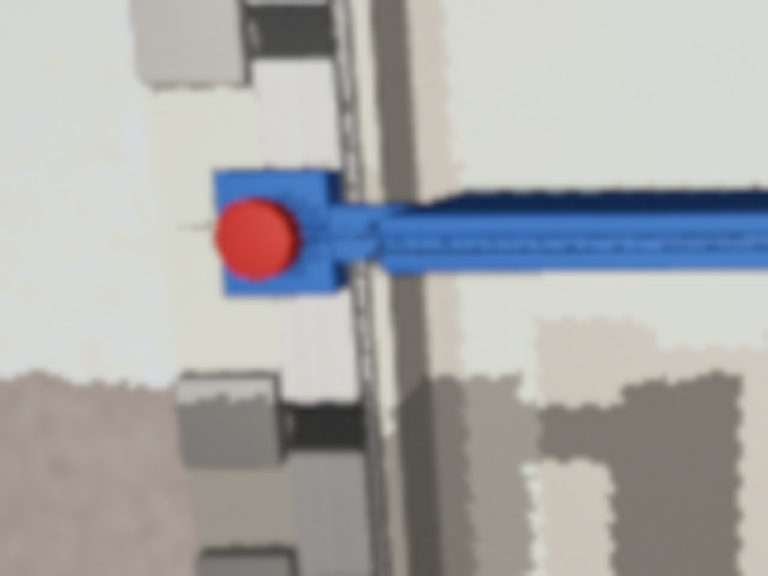

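View pics/w5z.png

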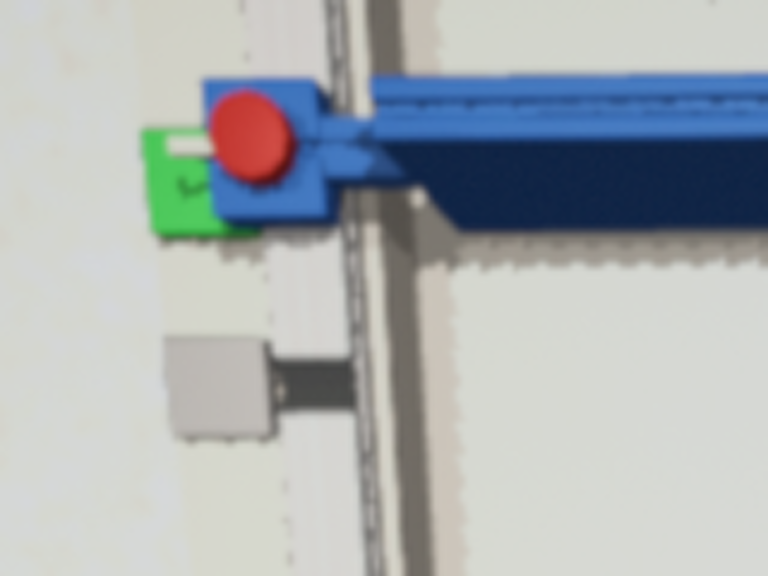

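The white pointer (220,205) is centred on the green tab (rows 157–255). The knob also sits lower against its block than in the starting view: its edge has moved inside the block edge, so the pin has dropped. I'll retreat a bit further and hand in.

```bash
python3 -m pendant '[[-0.02,0,-0.01,0,0,0,-1],[-0.05,0,-0.03,0,0,0,-1],[-0.06,0,-0.04,0,0,0,-1],[-0.06,0,-0.04,0,0,0,-1],[-0.06,0,-0.04,0,0,0,-1]]'; python3 - <<'E'
from plant import ctrl
print(ctrl.get_obs()["force"],ctrl.close_job())
E
```

```text
clock: 11.02
tool_pos: [0.5568, 0.0834, 0.2889]
orientation: [179.9, -0.0, -104.3]
force: [-1.0, 0.8, 0.4]
opening: 0.0002
the job is handed in; nothing more can be done
[-0.98848733  0.75186787  0.43363262] None
```

The divider is in the notch at the green tab (-80 mm). I pushed its left face with shut fingertips, through the -40 notch, then backed off, lifted clear and handed the job in at 11 s.

- **Push force:** it fell to zero near the green notch as the pin drew the divider in. Contact came back at 4.9 N, about 40 mm past the first notch, and the highest reading I saw was 13.5 N.
- **Pictures after backing off:** the white pointer is centred on the green tab, and the knob sits lower against its block than at the start. The cartons, cup and bottle looked unmoved; I did not re-check the jar, tall carton and tape roll, which the hand never came near.
- **Disagreements:** the views put the plate at -77 to -82 mm (about -78 expected), within calibration error. Locating the knob by colour in the last wrist view failed, so the pin drop is judged by eye and from the force, not measured.

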